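# Tighten a lamp's ring nut on its porcelain disc with a tommy bar

## Robot

A 6-joint arm with a two-finger parallel gripper is mounted at the origin on the work surface. World frame = base frame: x ahead of the robot, y to its left, z up, the work surface at z = 0. Lengths are in m, angles in rad, forces in N, time in s.
With the tool pointing down it reaches from about 0.375 to 0.975 m from the base axis. Payload 3.8 kg.
Tool frame: the origin (TCP) lies midway between the tips of the shut fingers; the grasp point (between the pads) lies 19 mm behind it; z points along the fingers, y is the line along which they close (so a half turn about z gives the same grasp; the last joint's range is limited). The gripper opens to 85 mm and grips with 20 to 120 N. Pads are 22 mm wide; open, the fingers measure 114 mm over their backs; the gripper's body (76 mm by 85 mm) begins 54 mm behind the grasp point. The pads swing forward as they close: fully open they stand 13 mm farther back than shut.
Start: joints at [-1.37, 0.264, 1.604, -0, 1.274, -0.037], TCP at [0.159, -0.656, 0.231] pointing down, gripper open.
Joint ranges: [-2.63, 2.63], [-0.94, 2.18], [0.31, 2.57], [-1.31, 4.45], [0, 2.66], [-2.55, 2.55]. Speed limits (rad/s): [2.57, 2.57, 3.14, 3.14, 3.14, 3.14].

## Interface

Orientations are given as [roll, pitch, yaw] about the fixed x, y, z axes, in that order (R = Rz(yaw) Ry(pitch) Rx(roll)).
In Python, from cell import telemetry, capture, camera_params, order gives the robot as it stands.
- The arm moves only by the tool apply_moves, never from a script. Its argument "plan" is a list of rows, each a list of 7 numbers: the turn, a rotation vector about the tool's x, y, z each as a share of 0.1 rad, from -1 to 1, then the shift along the tool's x, y, z each as a share of 0.04 m, from -1 to 1, then the closure, from 0 (fully open) to 1 (shut). A call has 1 to 20 rows; each row shifts and turns the commanded pose from where the row before left it, along the tool's axes as they then stand; what a row does not reach is not made up. A row lasts 1/10 s, in which the tool goes at most 50 mm and 8.59 degrees, less where a joint would pass 70% of its speed; a pose out of reach is approached as far as the arm can. A call with a number of a shift or a turn outside -1 to 1 is refused whole. A call with a gripper value outside its range is refused whole. The fingers move at their own pace and stop on an object; "squeeze" is the grip in N (left out, the last holds). Time passes only in rows, so rows that do not move let the fingers close. It gives the time, the measured TCP pose, the force, the opening and the grip force at its end, in the units of the state.
- telemetry.read_state(): the state, without advancing time (a new reading comes with each control period).
- capture(name): name is "side" or "top" or "wrist"; returns the picture (420x560x3 uint8, red, green, blue); there is no depth.
- camera_params(name): a dict with "fx", "fy", "cx", "cy" (pixels), "R" (3x3) and "t" (3): a world point X has camera coordinates R X + t. Camera axes: x right, y down, z forward; pixel columns grow to the right and rows downward; lengths in m; the calibration is good to about 2 mm. A picture is of the moment at which its call begins: read the wrist's pose just before it. camera_params takes no time and is no camera call; for the wrist camera it gives the pose at the moment of the call.
- order.job_done(): hands the job in; it is judged then, once.
The state is a dict: "clock": time; "joint_pos": joint angles; "joint_vel": joint speeds; "tau": joint torques, N m; "tool_pos": TCP position; "ee_rot": TCP orientation; "ft_force": force on the tool from outside, world axes, zero at the start; "moment": the same for the moment, N m; "grip_width": finger opening in m; "grasp_force": force on a finger pad.
Only numpy, scipy, OpenCV 4.12 (cv2) and the standard library are available. Lean on these libraries where they do the work, as an engineer would, in place of code of your own. Each camera call takes 0.05 s, during which the arm holds its last target. There are 200 camera calls.

## Task

Screw the brass ring nut down onto the lamp's porcelain disc with the tommy bar, working clockwise and moving the bar's pin from hole to hole because the two studs of the jig stop a full swing. When you feel the nut begin to bear on the disc, give it about a further sixth of a turn so that it clamps the disc firmly, but much more than a quarter of a turn would crack the porcelain; do not turn the nut with the fingers, and do not knock the porcelain or the other things on the bench. Then lay the bar back flat on the cork mat and let go.

Things in the scene. Friction and masses are not known exactly. Their poses are not given: they have to be found in the camera images.
- ring_nut: round brass ring nut on the lamp's upright threaded tube (24 mm thick, its top about 20 mm above the nut). Hub 60 mm in diameter, 36 mm tall in all; flange 72 mm in diameter, 7 mm tall, at its foot. Six radial holes, 60 degrees apart. Origin: on the axis, in the lower face; z up; x points along one of the holes. Right-hand thread, 3 mm a turn: clockwise from above screws it down.
- nut_hole (a point): mouth of the hole along the nut's x axis, on the hole's axis, 30 mm from the nut's axis and 22 mm above its lower face (axes as the nut's). All six holes are level, point straight at the nut's axis, are 11 mm wide and high, slightly chamfered, and blind: 16 mm deep, ending 14 mm from the nut's axis.
- nut_foot (a point): centre of the nut's lower face. It starts 1 to 2 mm above the disc: 130 to 240 degrees of turning until it bears, differing from lamp to lamp and too little to measure. Running free it takes about 0.06 N m; once it bears, the torque climbs by about 0.3 to 0.5 N m per radian; 60 degrees past first bearing it clamps with about 30 N, 90 degrees past with about 50 N. It stays where it is left.
- disc: white hand-made porcelain disc with a rippled edge, about 150 mm across and 8 to 10 mm thick (hand-made, uneven), edge up to 10 mm higher than the middle; it lies loose on a rubber washer on the lamp's brass canopy, under the ring nut, with the tube through it. Brittle. Origin: centre of its underside, z up.
- jig: steel plate 300 x 100 x 12 mm fixed to the bench, carrying the lamp: brass canopy 120 mm in diameter, rubber washer, threaded tube at its centre. On its x axis, 125 mm either side of the tube, stand two hold-down studs 10 mm thick, reaching 108 mm above the bench: they stop the bar's swing and the fingers. Origin: on the tube's axis, at bench level; x along the plate, z up.
- bar: tommy bar 162 mm long, about 0.12 kg: octagonal dark wooden handle, 96 mm long, 18 mm across flats (-50 to +46 mm along x), then a round steel pin 8 mm thick, its last 5 mm tapered. Origin: on its axis, mid-handle; x along the bar to the pin's tip. It starts flat on the cork mat, axis 9 mm above the mat. With the pin home in a hole the origin is 126 mm from the nut's axis.
- bar_tip (a point): the tip of the bar's pin, 112 mm from the bar's origin along its x axis; same axes.
- mat: flat cork mat 250 x 120 x 3 mm, fixed on the bench, where the bar lies at the start and must lie at the end. Origin: centre of its underside; x along its length.
- canopy: bystander: spare brass canopy, a low dome 90 mm in diameter, 25 mm tall. Origin: centre of its underside.
- flower: bystander: small white porcelain flower-shaped shade, about 95 mm across, 50 mm tall. Origin: centre of its underside.
- driver: bystander: screwdriver with a blue handle, 190 mm long, lying on the bench. Origin: middle of its length, at bench level.
- holder: bystander: brass lamp holder, upright cylinder 38 mm in diameter, 46 mm tall. Origin: centre of its underside.
Not all that is in view belongs to the job. Of the things like the disc, leave any that is orange or red; of the rest the smaller one is meant.

How it is judged:
By the outcome, as a careful person would: the job done as asked, in the order asked, and still so for the second after the job is handed in, with the robot touching nothing.
It also fails if it takes over 72 s, if anything falls off the work surface, if the arm or the gripper's body presses on something with over 40 N, if the wrist force passes 120 N, or if a joint passes its speed limit or range.

## Working session

There is one attempt and no reset: what is moved stays moved. The work goes in short steps, Python scripts to look and compute and a tool call to move; the robot and the scene stay as the last step left them, time stands still between calls to the robot, and variables do not carry over. Pictures are saved under pics/ and viewed, at most 10 in all, crops included, and the job is handed in when it is done.

Besides the shell and the picture viewer there is one more tool, called after "Request:" as name(argument=value, ...) on one line, values as JSON. apply_moves: Moves the arm, as the interface text tells. Shift numbers are shares of 0.04 m and turn numbers shares of 0.1 rad, none past 1 either way. Its arguments: {"type":"object","properties":{"plan":{"type":"array","items":{"type":"array","items":{"type":"number"}}},"squeeze":{"type":"number"}},"required":["plan"]}

```bash
ls; mkdir -p pics
python3 - <<'E'
from cell import telemetry, capture, camera_params
import cv2,numpy as np
s=telemetry.read_state();print(s)
for n in("top","side"):
    im=capture(n);cv2.imwrite(f"pics/{n}0.png",im[:,:,::-1]);p=camera_params(n)
    R=np.array(p["R"]);print(n,p["fx"],p["cx"],p["cy"],R.tolist(),(-R.T@np.array(p["t"])).tolist())
E
```

```text
pics
{'clock': 0.0, 'joint_pos': array([-1.36988581e+00,  2.64773212e-01,  1.60538180e+00,  2.28454495e-05,
        1.27367484e+00, -3.68950955e-02]), 'joint_vel': array([ 0.0009893 ,  0.00058855,  0.00023251,  0.0001398 , -0.00061114,
        0.00046107]), 'tau': array([ 1.33258782e-03, -5.15105867e+01, -3.67311680e+01,  3.89891293e-04,
        1.30318818e-02,  1.07144314e-05]), 'tool_pos': array([ 0.15887389, -0.65528928,  0.22994428]), 'ee_rot': array([-3.13935777e+00, -1.04337733e-04,  2.37798783e-01]), 'ft_force': array([-0.62853811,  0.14136699,  0.18626501]), 'moment': array([-0.02052391,  0.02582376, -0.00659176]), 'grasp_force': 0.0, 'grip_width': 0.08524646287113093}
top 494.49786056207887 273.6807282112474 209.06218872592822 [[0.015192282244967563, -0.9997945095941011, 0.013421368994253325], [-0.9830324731852025, -0.017388896361973674, -0.1826055392004759], [0.1828013983085831, -0.010419446664923941, -0.9830946464647358]] [0.3289176792684573, -0.026513328180045377, 1.2128340530568096]
side 415.89039610552777 277.618541683408 206.6859977106644 [[0.9516875851549934, -0.30687176497551566, -0.010975432687109767], [-0.16054385837900312, -0.4667829494147403, -0.8696777263288158], [0.2617563939976252, 0.8294235335439236, -0.49349791509678353]] [0.23245006470995422, -1.0420284728391047, 0.6871025147389279]
```

View pics/top0.png

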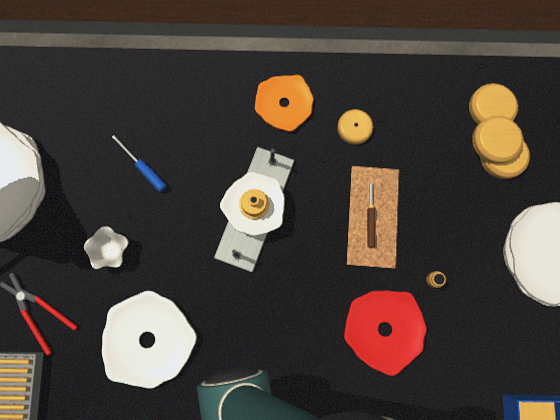

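View pics/side0.png

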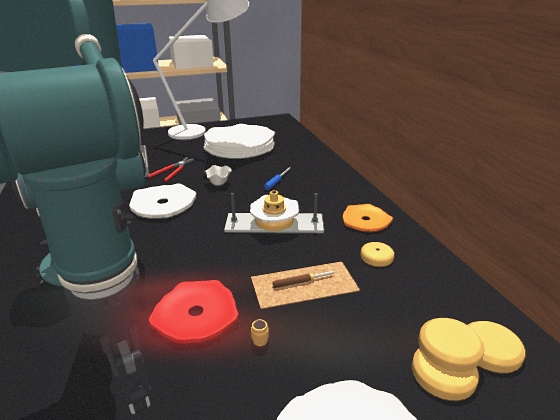

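The top view shows the nut at about (254,203), the studs at (272,157) and (236,254), and the bar at (372,215) with its pin pointing image-up. The side view confirms this. Next I'll triangulate.

```bash
cat > h.py <<'E'
import numpy as np, cv2
from scipy.spatial.transform import Rotation as Ro
from cell import telemetry, capture, camera_params
def cam(p):
    return np.array(p["R"]),np.array(p["t"]).ravel(),np.array([[p["fx"],0,p["cx"]],[0,p["fy"],p["cy"]],[0,0,1.]])
def ray(p,uv):
    R,t,K=cam(p); d=R.T@np.linalg.solve(K,np.array([uv[0],uv[1],1.])); return -R.T@t,d/np.linalg.norm(d)
def onz(p,uv,z):
    o,d=ray(p,uv); return o+d*(z-o[2])/d[2]
def tri(obs):
    A=np.zeros((3,3));b=np.zeros(3)
    for p,uv in obs:
        o,d=ray(p,uv);M=np.eye(3)-np.outer(d,d);A+=M;b+=M@o
    return np.linalg.solve(A,b)
def proj(p,X):
    R,t,K=cam(p); q=K@(R@np.asarray(X,float)+t); return q[:2]/q[2]
def pose():
    s=telemetry.read_state(); return s["tool_pos"],Ro.from_euler("xyz",s["ee_rot"])
def save(n,im,c=None,k=1):
    if c: im=im[c[1]:c[3],c[0]:c[2]]
    cv2.imwrite(f"pics/{n}.png",cv2.resize(im[:,:,::-1],None,fx=k,fy=k,interpolation=cv2.INTER_CUBIC))
E
python3 - <<'E'
from h import *
T=camera_params("top");S=camera_params("side");W=camera_params("wrist")
im=cv2.imread("pics/top0.png")[:,:,::-1]; si=cv2.imread("pics/side0.png")[:,:,::-1]
a=cv2.resize(im[145:275,210:300],None,fx=4,fy=4,interpolation=2)
b=cv2.resize(si[180:300,215:365],None,fx=4*520/480,fy=4*520/480,interpolation=2)[:520,:]
# crop layout: left top-view x4 (360 wide), 
c=cv2.resize(si[185:245,220:330],None,fx=4,fy=4,interpolation=2)
d=cv2.resize(im[160:270,345:405],None,fx=2.5,fy=2.5,interpolation=2)
cv=np.zeros((580,800,3),np.uint8);cv[:520,:360]=a;cv[:240,360:800]=c;cv[250:525,360:510]=d
cv2.imwrite("pics/m1.png",cv[:,:,::-1])
R,t,K=cam(W);p,r=pose();o=-R.T@t
print("cam in tool",r.inv().apply(o-p),(r.as_matrix().T@R.T).round(3).tolist(),K[0,0],K[0,2],K[1,2])
for n,uv,z in(("nut",(254,201),.09),("studtopA",(272,153),.108),("studtopB",(236,254),.108),("pin tip",(372,180),.012),("handle end",(372,247),.012)):print(n,onz(T,uv,z))
E
```

```text
cam in tool [ 0.07217029 -0.00018096 -0.14256945] [[-0.0, -0.96, -0.28], [1.0, -0.0, 0.0], [-0.0, -0.28, 0.96]] 296.7543277579301 280.7627883356086 214.09203542837136
nut [0.55588161 0.00744163 0.09      ]
studtopA [ 0.66664341 -0.03231035  0.108     ]
studtopB [0.43083241 0.04434962 0.108     ]
pin tip [ 0.63057804 -0.28431973  0.012     ]
handle end [ 0.46223628 -0.28075059  0.012     ]
```

View pics/m1.png

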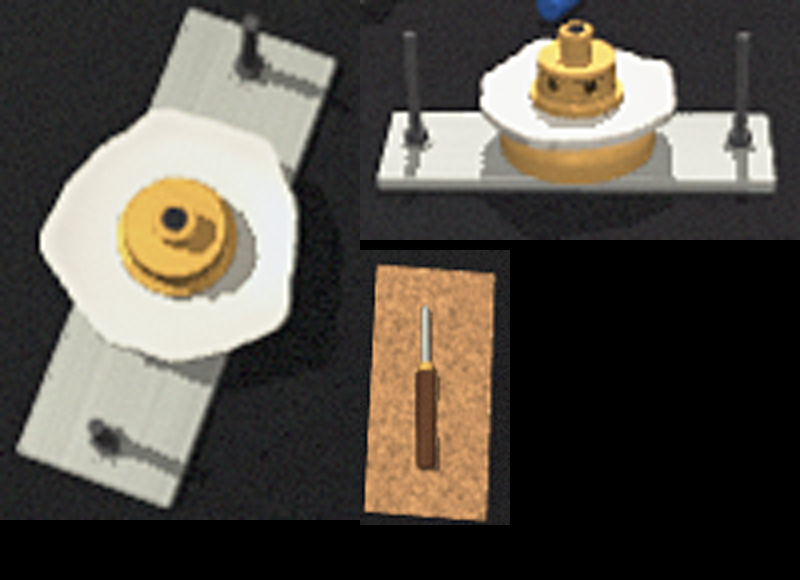

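The crops show the tube-top bore at top px (253.6,199.4) and side px (273.4,192.3). The studs and bar are clear, and two holes face the side camera.

Run:
```python
from h import *
T=camera_params("top");S=camera_params("side")
f=lambda x,y,x0,y0,k:((x+.5)/k-.5+x0,(y+.5)/k-.5+y0)
t=lambda x,y:(T,f(x,y,210,145,4)); s=lambda x,y:(S,f(x-360,y,220,185,4))
tt=tri([t(175,218),s(574,30)]);print("tube top",tt)
A=tri([t(251,19),s(743,36)]);B=tri([t(95,427),s(410,35)]);print("studs",A,B,(A+B)/2,np.linalg.norm(A-B))
d=A-B;print("jig yaw",np.degrees(np.arctan2(d[1],d[0])))
print("mouths side onto?",[onz(S,s(x,y)[1],.068) for x,y in((553,84),(591,87))])
m=lambda x,y:f(x-360,y-250,345,160,2.5)
tip=onz(T,m(426.5,307),.012);end=onz(T,m(426,469),.012);print("bar",tip,end,np.linalg.norm(tip-end))
```

```text
tube top [0.55293104 0.00863067 0.11447886]
studs [ 0.67213208 -0.03239385  0.1096472 ] [0.43575641 0.05039449 0.10917556] [0.55394424 0.00900032 0.10941138] 0.25045475861359495
jig yaw -19.302321745931035
mouths side onto? [array([0.53488844, 0.01431183, 0.068     ]), array([5.60716769e-01, 5.49943434e-04, 6.80000000e-02])]
bar [ 0.6241101 -0.2824273  0.012    ] [ 0.46146471 -0.27853173  0.012     ] 0.16269203721610645
```

Request:
apply_moves(plan=[[0,0,0.9,0,0,0,0],[0,0,0.9,0,0,0,0],[0,0,0.8,0,0,0,0],[0,0,0,0.73,-0.97,0.13,0],[0,0,0,0.73,-0.97,0.13,0],[0,0,0,0.73,-0.97,0.13,0],[0,0,0,0.73,-0.97,0.13,0],[0,0,0,0.73,-0.97,0.13,0],[0,0,0,0.73,-0.97,0.13,0],[0,0,0,0.73,-0.97,0.13,0],[0,0,0,0.73,-0.97,0.13,0],[0,0,0,0.73,-0.97,0.13,0],[0,0,0,0.73,-0.97,0.13,0],[0,0,0,0.73,-0.97,0.13,0],[0,0,0,0.73,-0.97,0.13,0],[0,0,0,0.73,-0.97,0.13,0],[0,0,0,0.73,-0.97,0.13,0],[0,0,0,0.73,-0.97,0.13,0],[0,0,0,0.73,-0.97,0.13,0],[0,0,0,0.5,-0.7,0.13,0]])

```text
clock: 2.1
tool_pos: [0.6618, -0.0154, 0.1421]
ee_rot: [-3.141, 0.0, -0.021]
ft_force: [-0.4, -0.4, -0.2]
grip_width: 0.0849
grasp_force: 0.0
```

Run:
```python
from h import *
W=camera_params("wrist");p,r=pose();im=capture("wrist");np.savez("w1.npz",R=W["R"],t=W["t"],im=im)
p2,_=pose();print(p,p2,r.as_euler("xyz"),telemetry.read_state()["clock"])
W=camera_params("wrist");im=capture("wrist")
np.savez("w1.npz",im=im,**W)
u=proj(W,[.5535,.0088,.08]);print(u,proj(W,[.5535,.0088,.1145]))
x,y=int(u[0])-70,int(u[1])-70;print(x,y);x,y=max(x,0),max(y,0);save("w1",im,(x,y,x+140,y+140),4)
```

```text
[ 0.66176755 -0.01538593  0.14213398] [ 0.66377179 -0.0116083   0.14119412] [-3.14109342e+00  7.05054101e-05 -2.06827182e-02] 2.15
[259.6238077  356.71175304] [256.19820417 392.18914512]
189 286
```

View pics/w1.png

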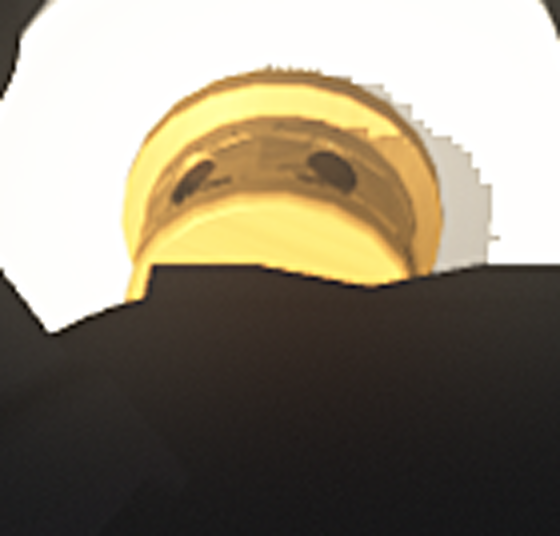

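The wrist crop shows two holes at crop (193,182) and (332,172), i.e. about px (236.9,331.1) and (271.7,328.7).

Run:
```python
from h import *
from scipy.optimize import least_squares
W=dict(np.load("w1.npz"));f=lambda x,y:((x+.5)/4-.5+189,(y+.5)/4-.5+286)
S=camera_params("side");s=lambda x,y:((x-360+.5)/4-.5+220,(y+.5)/4-.5+185)
g=cv2.cvtColor(W["im"],cv2.COLOR_RGB2GRAY).astype(float)
pts=[]
for x,y in((193,182),(332,172)):
    u,v=np.round(f(x,y)).astype(int);w=g[v-6:v+7,u-7:u+8];w=np.clip(105-w,0,None)
    yy,xx=np.mgrid[v-6:v+7,u-7:u+8];c=((w*xx).sum()/w.sum(),(w*yy).sum()/w.sum());print(f(x,y),c);pts.append(c)
for P in ([f(193,182),f(332,172)],):
  for z in (.076,.078,.08,.082):
    q=[onz(W,a,z) for a in P]
    print(z,[(x[:2].round(4).tolist(),round(np.hypot(x[0]-.5535,x[1]-.0088)*1e3,1),round(np.degrees(np.arctan2(x[1]-.0088,x[0]-.5535)),1)) for x in q])
def res(v,full=False):
    th,z,cx,cy=v;h=lambda k:[cx+.03*np.cos(th+k*np.pi/3),cy+.03*np.sin(th+k*np.pi/3),z]
    r=[(proj(W,h(0))-f(332,172))*.3/ .5,(proj(W,h(1))-f(193,182))*.3/.5]
    r+=[[(cx-.5535)/.0015,(cy-.0088)/.0015]]
    for uv in((553,84),(591,87)):
        d=[proj(S,h(k))-s(*uv) for k in range(6)];r.append(min(d,key=np.linalg.norm))
    return np.concatenate(r)
for t0 in(-20,0,-40):
    o=least_squares(res,[np.radians(t0),.08,.5535,.0088],x_scale=[.1,.01,.01,.01],diff_step=1e-4);print(np.degrees(o.x[0]),o.x[1:],o.cost,o.fun.round(2))
```

```text
(236.875, 331.125) (np.float64(236.03052503052504), np.float64(331.5164835164835))
(271.625, 328.625) (np.float64(271.99955096542436), np.float64(328.36955545577007))
0.076 [([0.5757, 0.027], np.float64(28.7), np.float64(39.3)), ([0.5776, -0.0017], np.float64(26.3), np.float64(-23.6))]
0.078 [([0.5773, 0.0266], np.float64(29.7), np.float64(36.8)), ([0.5792, -0.0018], np.float64(27.8), np.float64(-22.5))]
0.08 [([0.5788, 0.0262], np.float64(30.7), np.float64(34.5)), ([0.5807, -0.0019], np.float64(29.2), np.float64(-21.6))]
0.082 [([0.5803, 0.0258], np.float64(31.8), np.float64(32.4)), ([0.5822, -0.0021], np.float64(30.7), np.float64(-20.7))]
-25.29729390245498 [0.07962566 0.55340882 0.00977337] 0.8828061399136923 [ 0.83 -0.1  -0.41  0.29 -0.06  0.65  0.02  0.3   0.54  0.1 ]
-25.29729342249165 [0.07962566 0.55340882 0.00977337] 0.8828061399108598 [ 0.83 -0.1  -0.41  0.29 -0.06  0.65  0.02  0.3   0.54  0.1 ]
-25.29729851158296 [0.07962566 0.55340882 0.00977337] 0.8828061399432552 [ 0.83 -0.1  -0.41  0.29 -0.06  0.65  0.02  0.3   0.54  0.1 ]
```

```bash
cat >> h.py <<'E'
C=np.array([.5534,.0095])
def todo(x,y,z,yaw=None):
    p,r=pose();d=r.inv().apply(np.array([x,y,z])-p)/.04
    print("at",p.round(4),r.as_euler("xyz").round(4),"shift",d.round(2),"turn",None if yaw is None else round(((r.as_euler("xyz")[2]-yaw+np.pi)%(2*np.pi)-np.pi)/.1,2))
E
python3 -c "
from h import *
todo(.4878,-.2792,.05,-.024)"
```

```text
at [ 0.6619 -0.0141  0.1412] [-3.1402e+00  1.0000e-03 -1.8000e-02] shift [-4.23  6.71  2.28] turn 0.06
```

Request:
apply_moves(plan=[[0,0,0.06,-0.6,0.96,0,0],[0,0,0,-0.6,0.96,0,0],[0,0,0,-0.6,0.96,0,0],[0,0,0,-0.6,0.96,0.2,0],[0,0,0,-0.6,0.96,0.4,0],[0,0,0,-0.6,0.96,0.5,0],[0,0,0,-0.6,0.96,0.6,0],[0,0,0,0,0,0.6,0],[0,0,0,0,0,0,0],[0,0,0,0,0,0,0]], squeeze=60)

```text
clock: 3.2
tool_pos: [0.4848, -0.2812, 0.0511]
ee_rot: [-3.141, 0.002, -0.029]
ft_force: [0.6, -0.3, 0.9]
grip_width: 0.0855
grasp_force: 0.0
```

```bash
python3 -c "
from h import *
todo(.4878,-.2792,.005,-.024)
im=capture('wrist');save('w2',im)"
```

```text
at [ 0.4848 -0.2812  0.0511] [-3.1405e+00  1.6000e-03 -2.9000e-02] shift [ 0.07 -0.05  1.15] turn -0.05
```

View pics/w2.png

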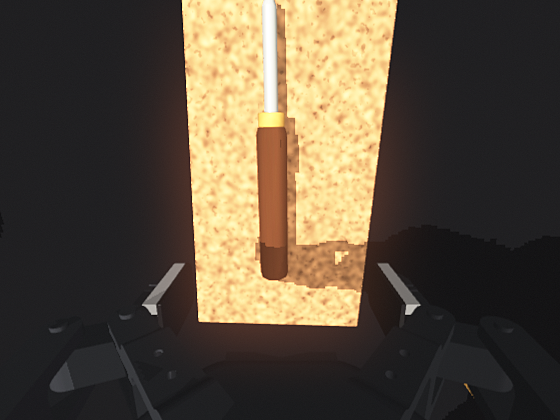

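The wrist view shows the bar lying between the fingers: handle end at (274,277), ferrule at (271,120) and pin at about (269,5).

```bash
python3 -c "
from h import *
W=camera_params('wrist')
e=onz(W,(274,277),.012);c=onz(W,(271,126),.012);q=onz(W,(269,10),.012);print(e,c,q,np.degrees(np.arctan2((q-e)[1],(q-e)[0])))
d=(q-e)/np.linalg.norm(q-e);g=e+.026*d;print(g);todo(g[0],g[1],.005,np.arctan2(d[1],d[0]))"
```

```text
[ 0.46035929 -0.27559683  0.012     ] [ 0.55934918 -0.27726429  0.012     ] [ 0.61881721 -0.27842895  0.012     ] -1.0239355761061546
[ 0.48635513 -0.27606146  0.012     ]
at [ 0.4862 -0.2814  0.0522] [ 3.1413e+00 -6.0000e-04 -2.8000e-02] shift [-0.   -0.13  1.18] turn -0.1
```

Request:
apply_moves(plan=[[0,0,-0.08,0.02,-0.1,0.3,0],[0,0,0,0,0,0.4,0.3],[0,0,0,0,0,0.3,0.3],[0,0,0,0,0,0.15,0.3],[0,0,0,0,0,0,0.6],[0,0,0,0,0,0,1],[0,0,0,0,0,0,1],[0,0,0,0,0,0,1],[0,0,0,0,0,0,1],[0,0,0,0,0,0,1],[0,0,0,0,0,0,1]], squeeze=60)

```text
clock: 4.35
tool_pos: [0.4875, -0.2778, 0.0063]
ee_rot: [3.141, -0.002, -0.02]
ft_force: [0.2, 1.3, 5.5]
grip_width: 0.0162
grasp_force: 60.0
```

```bash
python3 -c "
from h import *
s=telemetry.read_state();print(s['tool_pos'],s['ee_rot'],s['grip_width'],s['grasp_force'],s['ft_force'],s['moment'])
W=camera_params('wrist');im=capture('wrist')
np.savez('w3.npz',im=im,**W)
m=cv2.cvtColor(im,cv2.COLOR_RGB2HSV);
w=(m[:120,240:300,1]<60)&(m[:120,240:300,2]>120)
ys,xs=np.nonzero(w);print(len(xs));
for y in range(0,120,15):
    q=xs[ys==y];print(y,q.mean()+240 if len(q) else None,len(q))
"
```

```text
[ 0.48747745 -0.27784148  0.00633363] [ 3.14081598e+00 -1.50315638e-03 -2.03264877e-02] 0.016235079389980395 59.987376322969794 [0.22551916 1.25020055 5.48227809] [ 0.13866228 -0.0578909  -0.00271392]
2159
0 278.5 20
15 278.5 20
30 278.5 20
45 279.0 19
60 279.0 19
75 279.0 19
90 279.0 19
105 279.5 18
```

Request:
apply_moves(plan=[[0,0,0,0,0,-0.2,1],[0,0,0,0,0,-0.5,1],[0,0,0,0,0,-0.8,1],[0,0,0,0,0,-0.8,1],[0,0,0,0,0,-0.7,1],[0,0,0,0,0,0,1],[0,0,0,0,0,0,1]])

```text
clock: 5.1
tool_pos: [0.4866, -0.2774, 0.1257]
ee_rot: [3.141, -0.001, -0.02]
ft_force: [-0.6, -0.6, -1.6]
grip_width: 0.0158
grasp_force: 59.2
```

```bash
python3 -c "
from h import *
s=telemetry.read_state();print(s['tool_pos'],s['ee_rot'],s['grip_width'],s['grasp_force'],s['ft_force'],s['moment'])
im=capture('wrist');o=np.load('w3.npz')['im'];np.savez('w4.npz',im=im,**camera_params('wrist'))
save('w34',np.hstack([o[:330,200:360],im[:330,200:360]]),None,1.8)
todo(C[0],C[1],.08)
"
```

```text
[ 0.48662385 -0.27742954  0.1256858 ] [ 3.14112009e+00 -5.24766599e-04 -2.02171939e-02] 0.015757082690386587 59.190652035176754 [-0.57356771 -0.63155661 -1.63601603] [-0.01344388  0.05193809  0.05192796]
at [ 0.4857 -0.2769  0.1243] [-3.1406e+00  1.8000e-03 -2.0300e-02] shift [ 1.55 -7.19  1.11] turn None
```

View pics/w34.png

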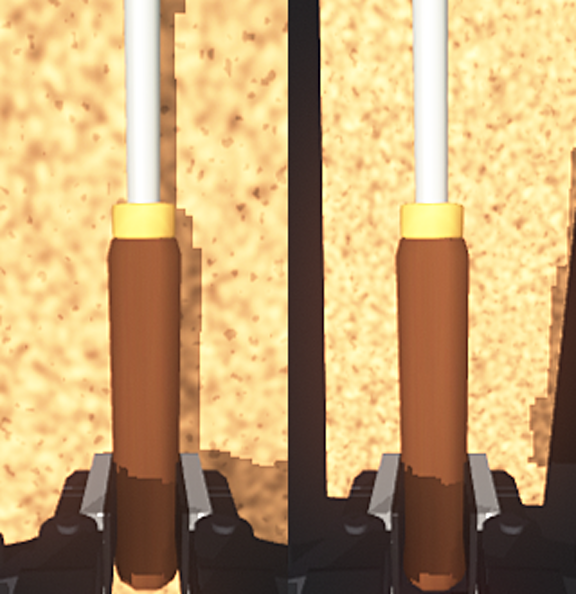

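The bar is held firmly and aligned with the tool axis; nothing shifted in the wrist view between before and after the lift. Next I swing toward the −85° hole at a safe height.

Request:
apply_moves(plan=[[0,0,-0.985,0.2,0,0,1],[0,0,-0.985,0.2,0,0,1],[0,0,-0.985,0.2,0,0,1],[0,0,-0.985,0.2,0,0,1],[0,0,-0.985,0.2,0,0,1],[0,0,-0.985,0.2,0,0,1],[0,0,-0.985,0.2,0,0,1],[0,0,-0.985,0.2,0,0,1],[0,0,-0.985,0.2,0,0,1],[0,0,-0.985,0.2,0,0,1],[0,0,-0.985,0.2,0,0,1],[0,0,-0.985,0.2,0,0,1],[0,0,-0.985,0.2,0,0,1],[0,0,-0.985,0.2,0,0,1],[0,0,-0.985,0.2,0,0,1],[0,0,-0.985,0.2,0,0,1],[0,0,-0.985,0.2,0,0,1],[0,0,0,0,0,0,1],[0,0,0,0,0,0,1],[0,0,0,0,0,0,1]])

```text
clock: 7.15
tool_pos: [0.5729, -0.1937, 0.1244]
ee_rot: [-3.14, -0.001, 1.653]
ft_force: [0.5, -0.4, -0.9]
grip_width: 0.0162
grasp_force: 59.2
```

```bash
cat >> h.py <<'E'
B=np.array([0.0,0.0,-.0057]) # bar axis in tool (y offset, slope set below)
def goto(phi,r,z):
    a=np.radians(phi);print(phi,r,z);todo(C[0]+r*np.cos(a),C[1]+r*np.sin(a),z,a+np.pi)
E
python3 -c "
from h import *
d=8e-3*np.array([sum(np.exp(1j*(-.02+.0985*i)) for i in range(k,k+17)) for k in(0,1)]);print(.4862+d.real,-.2772+d.imag)
W=dict(np.load('w4.npz'));r=Ro.from_euler('xyz',[np.pi,0,-.0202]);p=np.array([.4862,-.2772,.125])
for x in(.08,.10,.12,.136):print(x,proj(W,p+r.apply([x,0,-.0057])))
goto(-85.3,.200,.074)
s=telemetry.read_state();print(s['ft_force'],s['moment'])
"
```

```text
[0.57302504 0.56435779] [-0.19334478 -0.1852128 ]
0.08 [282.50212665 107.38195681]
0.1 [282.5592249   56.05829749]
0.12 [ 2.82621813e+02 -2.00040940e-01]
0.136 [282.67638963 -49.25706609]
-85.3 0.2 0.074
at [ 0.5729 -0.1937  0.1244] [-3.1400e+00 -5.0000e-04  1.6526e+00] shift [ 0.1  -0.07  1.26] turn -0.0
[ 0.4800834  -0.35430856 -0.8679531 ] [-0.06701913 -0.00070263 -0.00396979]
```

Request:
apply_moves(plan=[[0,0,0,0.1,-0.05,0.2,1],[0,0,0,0,0,0.4,1],[0,0,0,0,0,0.4,1],[0,0,0,0,0,0.26,1],[0,0,0,0,0,0,1],[0,0,0,0,0,0,1],[0,0,0,0,0,0,1]])

```text
clock: 7.85
tool_pos: [0.5719, -0.19, 0.0756]
ee_rot: [3.141, 0.0, 1.654]
ft_force: [0.9, -0.2, -0.6]
grip_width: 0.016
grasp_force: 59.2
```

```bash
python3 -c "
from h import *
goto(-85.3,.172,.074)
s=telemetry.read_state();print(s['ft_force'],s['moment'],s['tau'])
a=capture('side');b=capture('top')
a1=cv2.resize(a[170:250,220:330],None,fx=5,fy=5,interpolation=2);b1=cv2.resize(b[180:300,225:285],None,fx=4,fy=4,interpolation=2)
cv=np.zeros((480,790,3),np.uint8);cv[:400,:550]=a1;cv[:480,550:790]=b1
save('pre',cv)
"
```

```text
-85.3 0.172 0.074
at [ 0.5719 -0.19    0.0756] [3.1406e+00 5.0000e-04 1.6542e+00] shift [ 0.71 -0.05  0.04] turn 0.01
[ 0.93882786 -0.20749443 -0.57061171] [-0.06031912  0.04314514 -0.00059448] [-3.02877823e-03 -4.66911077e+01 -3.16218996e+01  2.60226731e-02
  4.89557593e-02  1.28061756e-04]
```

View pics/pre.png

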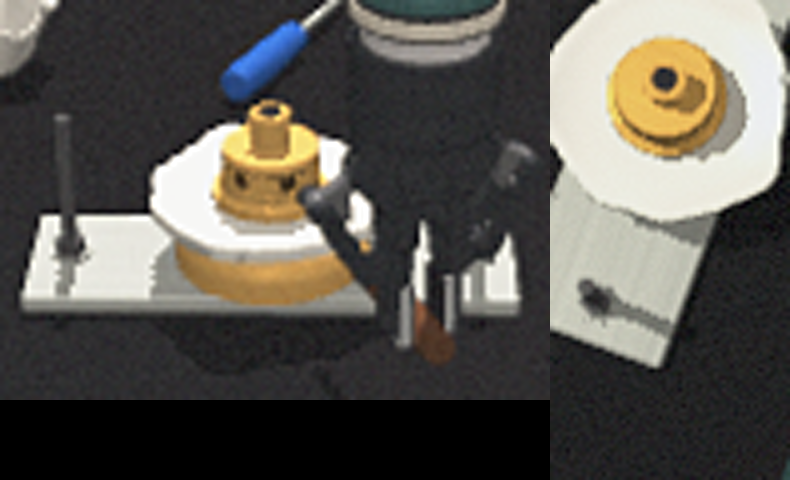

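The pin itself is hidden by the gripper here, though the bar and the hole (250,180 in the crop) look consistent. I'll insert by feel.

Request:
apply_moves(plan=[[0,0,0,0.2,-0.02,0.02,1],[0,0,0,0.3,0,0,1],[0,0,0,0.2,0,0,1],[0,0,0,0.1,0,0,1],[0,0,0,0.1,0,0,1],[0,0,0,0.1,0,0,1],[0,0,0,0,0,0,1]])

```text
clock: 8.65
tool_pos: [0.5671, -0.1494, 0.0742]
ee_rot: [-3.142, -0.0, 1.655]
ft_force: [0.1, -0.4, -1.7]
grip_width: 0.0161
grasp_force: 59.2
```

```bash
python3 -c "
from h import *
goto(-85.3,.150,.074)
s=telemetry.read_state();print(s['ft_force'],s['moment'],s['grasp_force'])
"
```

```text
-85.3 0.15 0.074
at [ 0.5671 -0.1494  0.0742] [-3.1415e+00 -1.0000e-04  1.6548e+00] shift [ 0.24 -0.01  0.01] turn 0.02
[ 0.06323836 -0.44636239 -1.72959197] [-0.03213464  0.00886075  0.00520487] 59.1685426980257
```

Request:
apply_moves(plan=[[0,0,0,0.08,0,0,1],[0,0,0,0.08,0,0,1],[0,0,0,0.03,0,0,1],[0,0,0,0,0,0,1]])

```text
clock: 9.05
tool_pos: [0.5664, -0.1422, 0.0742]
ee_rot: [-3.141, -0.0, 1.654]
ft_force: [0.6, 0.8, -1.3]
grip_width: 0.016
grasp_force: 59.2
```

```bash
cat >> h.py <<'E'
def feel(n=3):
    F=[]
    for i in range(n):
        s=telemetry.read_state();p,f,m=s['tool_pos'],s['ft_force'],s['moment'];d=p[:2]-C
        ph=np.degrees(np.arctan2(d[1],d[0]));u=d/np.linalg.norm(d)
        F.append([s['clock'],ph,np.degrees(s['ee_rot'][2])-180,np.hypot(*d)*1e3,p[2]*1e3,f[:2]@u,u[0]*f[1]-u[1]*f[0],f[2],m[2],d[0]*f[1]-d[1]*f[0]+m[2]])
        if i<n-1: capture('top')
    F=np.array(F)
    print("clk phi yaw-180 r z Frad Ftan Fz Mz T_nut");print(F.mean(0).round(3),"sdT",F[:,-1].std().round(3))
E
python3 -c "
from h import *
goto(-85.3,.150,.074);feel()"
```

```text
-85.3 0.15 0.074
at [ 0.5664 -0.1422  0.0742] [-3.1414e+00 -2.0000e-04  1.6544e+00] shift [ 0.06 -0.01  0.  ] turn 0.02
clk phi yaw-180 r z Frad Ftan Fz Mz T_nut
[ 9.10000e+00 -8.51140e+01 -8.52140e+01  1.52295e+02  7.41830e+01
 -4.21000e-01  3.21000e-01 -1.41300e+00 -1.20000e-02  3.70000e-02] sdT 0.127
```

Request:
apply_moves(plan=[[0,0,0.7,0.0093,-0.266,0.001,1],[0,0,0.7,0.0093,-0.266,0.001,1],[0,0,0.7,0.0093,-0.266,0.001,1],[0,0,0.7,0.0093,-0.266,0.001,1],[0,0,0.7,0.0093,-0.266,0.001,1],[0,0,0.7,0.0093,-0.266,0.001,1],[0,0,0.7,0.0093,-0.266,0.001,1],[0,0,0.7,0.0093,-0.266,0.001,1]])

```text
clock: 9.95
tool_pos: [0.4845, -0.1269, 0.0745]
ee_rot: [3.139, 0.0, 1.091]
ft_force: [1.5, -1.2, -1.5]
grip_width: 0.0162
grasp_force: 59.1
```

```bash
python3 -c "
from h import *
feel(5);goto(-117,.152,.074)"
```

```text
clk phi yaw-180 r z Frad Ftan Fz Mz T_nut
[ 1.00500e+01 -1.17169e+02 -1.17389e+02  1.52558e+02  7.41750e+01
  6.61000e-01  3.44000e-01 -1.77500e+00 -1.35000e-01 -8.20000e-02] sdT 0.119
-117 0.152 0.074
at [ 0.4841 -0.1261  0.0741] [3.1414 0.     1.0961] shift [0.01 0.   0.  ] turn -0.03
```

Request:
apply_moves(plan=[[0,0,0.7,0.0093,-0.266,0.001,1],[0,0,0.7,0.0093,-0.266,0.001,1],[0,0,0.7,0.0093,-0.266,0.001,1],[0,0,0.7,0.0093,-0.266,0.001,1],[0,0,0.7,0.0093,-0.266,0.001,1],[0,0,0.7,0.0093,-0.266,0.001,1],[0,0,0.7,0.0093,-0.266,0.001,1],[0,0,0.7,0.0093,-0.266,0.001,1],[0,0,0.7,0.0093,-0.266,0.001,1],[0,0,0.7,0.0093,-0.266,0.001,1],[0,0,0.7,0.0093,-0.266,0.001,1],[0,0,0.7,0.0093,-0.266,0.001,1],[0,0,0.7,0.0093,-0.266,0.001,1],[0,0,0.7,0.0093,-0.266,0.001,1],[0,0,0.7,0.0093,-0.266,0.001,1],[0,0,0,0,0,0,1]])

```text
clock: 11.75
tool_pos: [0.4017, 0.0031, 0.0733]
ee_rot: [-3.141, 0.001, 0.046]
ft_force: [-0.9, -2.0, -1.4]
grip_width: 0.016
grasp_force: 59.2
```

```bash
python3 -c "
from h import *
feel(5)
im=capture('side');save('s2',im[170:270,200:340],None,5)
goto(-177,.173,.074)"
```

```text
clk phi yaw-180 r z Frad Ftan Fz Mz T_nut
[ 1.18500e+01 -1.77378e+02 -1.77311e+02  1.51669e+02  7.33410e+01
  7.92000e-01  5.80000e-01 -1.13200e+00 -5.10000e-02  3.70000e-02] sdT 0.098
-177 0.173 0.074
at [0.4021 0.0023 0.0734] [-3.1414e+00 -2.0000e-04  4.5300e-02] shift [-0.54  0.02 -0.02] turn -0.07
```

View pics/s2.png

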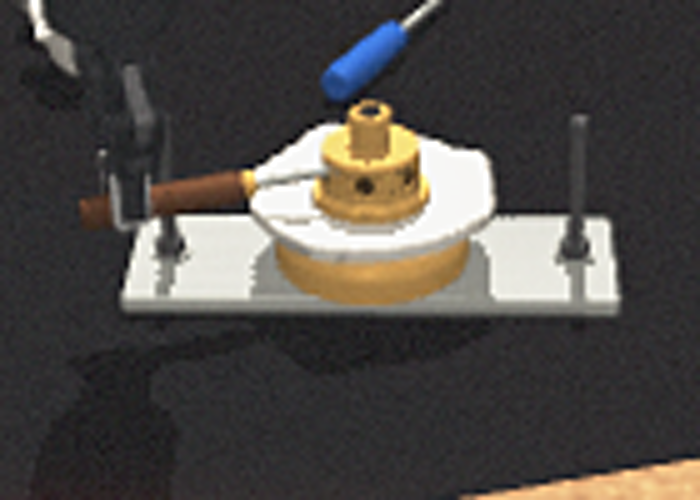

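The pin is in the hole at −177°, the disc is undisturbed, and the next holes show at crop (366,185) and (408,178).

```bash
python3 -c "
from h import *
S=camera_params('side')
o=[((x+.5)/5-.5+200,(y+.5)/5-.5+170) for x,y in((366,185),(408,178))]
print(o)
for b in(-119,-117,-115,-113):
  print(b,[proj(S,[C[0]+.03*np.cos(np.radians(a)),C[1]+.03*np.sin(np.radians(a)),.0788]).round(2).tolist() for a in (b,b+60)])
print(telemetry.read_state()['tau'].round(3))
"
```

```text
[(272.8, 206.6), (281.2, 205.2)]
-119 [[272.09, 207.11], [281.66, 205.41]]
-117 [[272.44, 207.14], [281.88, 205.27]]
-115 [[272.79, 207.16], [282.1, 205.13]]
-113 [[273.14, 207.17], [282.3, 204.99]]
[-1.4000e-02 -2.5795e+01 -3.1569e+01 -3.0000e-02 -1.0500e-01  8.0000e-03]
```

Request:
apply_moves(plan=[[0,0,0,-0.15,0,0,1],[0,0,0,-0.2,0,0,1],[0,0,0,-0.2,0,0,1],[0,0,0,0,0,0,1]])

```text
clock: 12.4
tool_pos: [0.3781, 0.0015, 0.0729]
ee_rot: [-3.141, 0.001, 0.044]
ft_force: [0.0, -0.7, -0.7]
grip_width: 0.0159
grasp_force: 59.2
```

```bash
python3 -c "
from h import *
feel(5);goto(-177,.173,.074)"
```

```text
clk phi yaw-180 r z Frad Ftan Fz Mz T_nut
[ 1.25000e+01 -1.77362e+02 -1.77465e+02  1.74216e+02  7.33660e+01
  5.00000e-02  1.40000e-02 -1.28000e+00 -1.30000e-02 -1.00000e-02] sdT 0.08
-177 0.173 0.074
at [0.3802 0.0015 0.0736] [ 3.1416e+00 -1.0000e-03  4.4200e-02] shift [ 0.01  0.03 -0.01] turn -0.08
```

Request:
apply_moves(plan=[[0,0,-1,0.0217,0.434,0,1],[0,0,-1,0.0217,0.434,0,1],[0,0,-1,0.0217,0.434,0,1],[0,0,-1,0.0217,0.434,0,1],[0,0,-1,0.0217,0.434,0,1],[0,0,-1,0.0217,0.434,0,1],[0,0,-1,0.0217,0.434,0,1],[0,0,-1,0.0217,0.434,0,1],[0,0,-1,0.0217,0.434,0,1],[0,0,-1,0.0217,0.434,0,1],[0,0,-1,0.0217,0.434,0,1],[0,0,-1,0.0217,0.434,0,1],[0,0,-1,0.0217,0.434,0,1],[0,0,-1,0.0217,0.434,0,1],[0,0,-1,0.0217,0.434,0,1],[0,0,-1,0.0217,0.434,0,1],[0,0,-1,0.0217,0.434,0,1],[0,0,-1,0.0217,0.434,0,1],[0,0,-1,0.0217,0.434,0,1],[0,0,-1,0.0217,0.434,0,1]])

```text
clock: 14.6
tool_pos: [0.634, -0.1456, 0.073]
ee_rot: [3.142, 0.0, 2.048]
ft_force: [0.6, -0.8, -1.0]
grip_width: 0.0161
grasp_force: 59.2
```

Request:
apply_moves(plan=[[0,0,-1,0.0217,0.434,0,1],[0,0,0,0,0,0,1],[0,0,0,0,0,0,1]])

```text
clock: 14.9
tool_pos: [0.6479, -0.1368, 0.0729]
ee_rot: [-3.141, -0.0, 2.143]
ft_force: [-0.3, 0.5, -1.2]
grip_width: 0.016
grasp_force: 59.2
```

```bash
python3 -c "
from h import *
print(telemetry.read_state()['tau'].round(3))
feel(5);goto(-57,.152,.0735)"
```

```text
[ 4.4000e-01 -5.3618e+01 -3.3461e+01  7.5000e-02 -6.7000e-02 -4.6000e-02]
clk phi yaw-180 r z Frad Ftan Fz Mz T_nut
[ 1.50000e+01 -5.73500e+01 -5.72100e+01  1.74039e+02  7.29300e+01
 -6.34000e-01 -1.23000e-01 -9.80000e-01  1.80000e-02 -3.00000e-03] sdT 0.102
-57 0.152 0.0735
at [ 0.6471 -0.1372  0.0731] [-3.1410e+00 -5.0000e-04  2.1431e+00] shift [ 0.55  0.03 -0.01] turn -0.04
```

Request:
apply_moves(plan=[[0,0,0,0.1,0.01,0,1],[0,0,0,0.1,0,0,1],[0,0,0,0.1,0,0,1],[0,0,0,0.05,0,0,1],[0,0,0,0,0,0,1]])

```text
clock: 15.6
tool_pos: [0.6403, -0.1245, 0.0734]
ee_rot: [-3.142, -0.0, 2.145]
ft_force: [0.3, -1.2, -1.0]
grip_width: 0.0164
grasp_force: 59.2
```

```bash
python3 -c "
from h import *
feel(3);goto(-57,.152,.0735)"
```

```text
clk phi yaw-180 r z Frad Ftan Fz Mz T_nut
[ 1.56500e+01 -5.70040e+01 -5.71250e+01  1.59947e+02  7.34080e+01
  3.83000e-01 -3.55000e-01 -1.16900e+00 -3.00000e-03 -6.00000e-02] sdT 0.081
-57 0.152 0.0735
at [ 0.6407 -0.1248  0.0734] [3.1415e+00 2.0000e-04 2.1445e+00] shift [ 0.2 -0.  -0. ] turn -0.02
```

Request:
apply_moves(plan=[[0,0,0,0.1,0,0,1],[0,0,0,0.1,0,0,1],[0,0,0,0,0,0,1],[0,0,0.7,0.0093,-0.266,0.001,1],[0,0,0.7,0.0093,-0.266,0.001,1],[0,0,0.7,0.0093,-0.266,0.001,1],[0,0,0.7,0.0093,-0.266,0.001,1],[0,0,0.7,0.0093,-0.266,0.001,1],[0,0,0.7,0.0093,-0.266,0.001,1],[0,0,0.7,0.0093,-0.266,0.001,1],[0,0,0.7,0.0093,-0.266,0.001,1],[0,0,0.7,0.0093,-0.266,0.001,1],[0,0,0,0,0,0,1]])

```text
clock: 17.0
tool_pos: [0.5445, -0.1423, 0.0731]
ee_rot: [3.141, -0.0, 1.513]
ft_force: [-0.1, 0.4, -1.5]
grip_width: 0.0164
grasp_force: 59.2
```

```bash
cat >> h.py <<'E'
def tau(): print("tau",telemetry.read_state()['tau'].round(3))
E
python3 -c "
from h import *
feel(10);tau()"
```

```text
clk phi yaw-180 r z Frad Ftan Fz Mz T_nut
[ 1.72250e+01 -9.31030e+01 -9.31800e+01  1.51951e+02  7.29820e+01
 -1.40000e-01  9.00000e-02 -1.56100e+00  1.00000e-03  1.50000e-02] sdT 0.094
tau [-1.2000e-02 -4.3408e+01 -3.1723e+01  2.9000e-02  1.4000e-02 -5.0000e-03]
```

Request:
apply_moves(plan=[[0,0,0.65,0.008,-0.247,0.001,1],[0,0,0.65,0.008,-0.247,0.001,1],[0,0,0.65,0.008,-0.247,0.001,1],[0,0,0.65,0.008,-0.247,0.001,1],[0,0,0,0,0,0,1]])

```text
clock: 17.95
tool_pos: [0.5061, -0.135, 0.073]
ee_rot: [3.141, 0.0, 1.254]
ft_force: [0.5, -0.5, -1.4]
grip_width: 0.016
grasp_force: 59.2
```

```bash
python3 -c "
from h import *
feel(8);tau()"
```

```text
clk phi yaw-180 r z Frad Ftan Fz Mz T_nut
[ 1.81250e+01 -1.07975e+02 -1.08070e+02  1.51902e+02  7.28510e+01
  2.24000e-01  5.30000e-02 -1.50800e+00 -5.00000e-03  3.00000e-03] sdT 0.046
tau [ 6.2000e-02 -3.9235e+01 -3.1337e+01  5.6000e-02  4.1000e-02 -2.1000e-02]
```

Request:
apply_moves(plan=[[0,0,0.65,0.008,-0.247,0.001,1],[0,0,0.65,0.008,-0.247,0.001,1],[0,0,0.65,0.008,-0.247,0.001,1],[0,0,0.65,0.008,-0.247,0.001,1],[0,0,0,0,0,0,1]])

```text
clock: 18.8
tool_pos: [0.4705, -0.1177, 0.0727]
ee_rot: [3.141, -0.0, 0.994]
ft_force: [1.0, -0.5, -0.7]
grip_width: 0.0158
grasp_force: 59.2
```

```bash
python3 -c "
from h import *
feel(8);tau()"
```

```text
clk phi yaw-180 r z Frad Ftan Fz Mz T_nut
[ 1.89750e+01 -1.22906e+02 -1.22960e+02  1.51774e+02  7.26600e+01
  2.20000e-02  2.84000e-01 -1.07700e+00 -3.10000e-02  1.20000e-02] sdT 0.046
tau [ 8.0000e-03 -3.5036e+01 -3.1177e+01  2.5000e-02  1.1000e-02 -1.4000e-02]
```

Request:
apply_moves(plan=[[0,0,0.65,0.008,-0.247,0.001,1],[0,0,0.65,0.008,-0.247,0.001,1],[0,0,0.65,0.008,-0.247,0.001,1],[0,0,0.65,0.008,-0.247,0.001,1],[0,0,0,0,0,0,1]])

```text
clock: 19.65
tool_pos: [0.4407, -0.0921, 0.0726]
ee_rot: [3.141, -0.0, 0.735]
ft_force: [1.1, -0.0, -0.9]
grip_width: 0.0162
grasp_force: 59.2
```

```bash
python3 -c "
from h import *
feel(8);tau()"
```

```text
clk phi yaw-180 r z Frad Ftan Fz Mz T_nut
[ 1.98250e+01 -1.37802e+02 -1.37858e+02  1.51717e+02  7.25450e+01
 -2.30000e-02  3.00000e-01 -1.46300e+00 -3.10000e-02  1.50000e-02] sdT 0.107
tau [ 2.3000e-02 -3.1150e+01 -3.1027e+01  1.1000e-02  4.4000e-02 -2.7000e-02]
```

Request:
apply_moves(plan=[[0,0,0.65,0.008,-0.247,0.001,1],[0,0,0.65,0.008,-0.247,0.001,1],[0,0,0.65,0.008,-0.247,0.001,1],[0,0,0.65,0.008,-0.247,0.001,1],[0,0,0,0,0,0,1]])

```text
clock: 20.5
tool_pos: [0.4184, -0.0597, 0.0724]
ee_rot: [3.141, -0.0, 0.475]
ft_force: [0.6, -2.0, -1.7]
grip_width: 0.0162
grasp_force: 59.2
```

```bash
python3 -c "
from h import *
feel(8);tau()"
```

```text
clk phi yaw-180 r z Frad Ftan Fz Mz T_nut
[ 2.06750e+01 -1.52686e+02 -1.52760e+02  1.51748e+02  7.24000e+01
  1.87000e-01  1.73200e+00 -1.19800e+00 -1.44000e-01  1.19000e-01] sdT 0.078
tau [  0.642 -27.975 -30.876   0.241   0.128  -0.152]
```

Request:
apply_moves(plan=[[0,0,0.55,0.0057,-0.209,0.001,1],[0,0,0.55,0.0057,-0.209,0.001,1],[0,0,0.55,0.0057,-0.209,0.001,1],[0,0,0.55,0.0057,-0.209,0.001,1],[0,0,0,0,0,0,1]])

```text
clock: 21.35
tool_pos: [0.4067, -0.0288, 0.0723]
ee_rot: [3.141, -0.0, 0.255]
ft_force: [0.8, -3.7, -1.7]
grip_width: 0.0164
grasp_force: 59.3
```

```bash
python3 -c "
from h import *
feel(14);tau()"
```

```text
clk phi yaw-180 r z Frad Ftan Fz Mz T_nut
[ 2.16750e+01 -1.65296e+02 -1.65407e+02  1.51652e+02  7.22560e+01
  2.15000e-01  3.62500e+00 -1.15600e+00 -4.63000e-01  8.70000e-02] sdT 0.078
tau [  2.107 -26.034 -30.27    0.765   0.452  -0.511]
```

Request:
apply_moves(plan=[[0,0,0.55,0.0057,-0.209,0.001,1],[0,0,0.55,0.0057,-0.209,0.001,1],[0,0,0.55,0.0057,-0.209,0.001,1],[0,0,0.55,0.0057,-0.209,0.001,1],[0,0,0,0,0,0,1]])

```text
clock: 22.5
tool_pos: [0.4016, 0.0045, 0.072]
ee_rot: [3.141, 0.0, 0.034]
ft_force: [0.0, -6.6, -1.3]
grip_width: 0.016
grasp_force: 59.7
```

```bash
python3 -c "
from h import *
feel(14);tau()
im=capture('side');save('s3',im[170:270,200:340],None,5)"
```

```text
clk phi yaw-180 r z Frad Ftan Fz Mz T_nut
[ 2.28250e+01 -1.77925e+02 -1.77988e+02  1.51888e+02  7.20250e+01
 -2.99000e-01  5.62100e+00 -9.23000e-01 -7.00000e-01  1.53000e-01] sdT 0.061
tau [  2.861 -25.355 -30.516   1.065   0.299  -0.677]
```

View pics/s3.png

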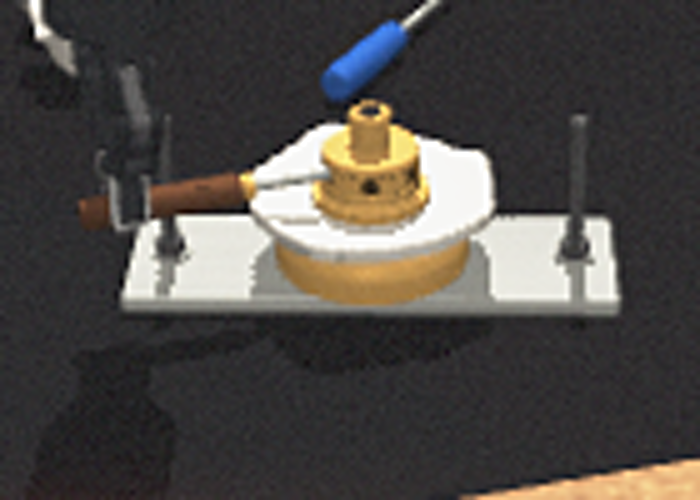

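The pin is still in the hole and the disc is undisturbed; the hole at crop (371,185) trails its earlier (366,185). The load path shows the bar yielding in the grip, so I'll quantify the nut angle.

```bash
python3 -c "
from h import *
S=camera_params('side')
from scipy.optimize import minimize_scalar
a=cv2.imread('pics/s2.png').astype(float).sum(2)/3;b=cv2.imread('pics/s3.png').astype(float).sum(2)/3
for n,im in(('s2',a),('s3',b)):
  for (x,y,w) in((368,185,22),(409,178,14)):
    p=im[y-16:y+17,x-w:x+w+1];q=np.clip(75-p,0,None);yy,xx=np.mgrid[y-16:y+17,x-w:x+w+1];
    u=(q*xx).sum()/q.sum()
    print(n,p.min(),u,(q*yy).sum()/q.sum(),(u+.5)/5-.5+200)
for al in (-117,-114,-111,-108,-105): print(al,proj(S,[C[0]+.03*np.cos(np.radians(al)),C[1]+.03*np.sin(np.radians(al)),.0788])[0])
W=camera_params('wrist');im=capture('wrist')
for y in range(0,120,20):
    m=cv2.cvtColor(im[y:y+1],cv2.COLOR_RGB2HSV)[0];xs=np.nonzero((m[:,1]<60)&(m[:,2]>120))[0];xs=xs[(xs>250)&(xs<310)];print(y,xs.mean() if len(xs) else None,len(xs))
save('w5',im)
"
```

```text
s2 28.333333333333332 364.4030612244898 185.656462585034 272.480612244898
s2 35.0 409.0677285119816 176.16774286124263 281.41354570239633
s3 17.0 369.9204444707135 187.5398664223654 273.5840888941427
s3 29.666666666666668 412.83038558716913 174.02109194770955 282.1660771174338
-117 272.4401889556719
-114 272.9655298327062
-111 273.4942382181304
-108 274.024773984108
-105 274.5555907472884
0 283.0 17
20 283.5 18
40 279.56140350877195 57
60 279.7931034482759 58
80 279.5964912280702 57
100 279.8103448275862 58
```

Request:
apply_moves(plan=[[0,0,-0.6,0.0068,0.228,0,1],[0,0,-0.6,0.0068,0.228,0,1],[0,0,0,0,0,0,1]], squeeze=100)

```text
clock: 23.55
tool_pos: [0.4032, -0.0139, 0.072]
ee_rot: [-3.141, 0.001, 0.155]
ft_force: [-0.2, 1.3, -1.2]
grip_width: 0.0144
grasp_force: 99.9
```

```bash
python3 -c "
from h import *
feel(6);tau()
im=capture('wrist')
for y in range(0,40,10):
    m=cv2.cvtColor(im[y:y+1],cv2.COLOR_RGB2HSV)[0];xs=np.nonzero((m[:,1]<60)&(m[:,2]>120))[0];xs=xs[(xs>250)&(xs<310)];print(y,xs.mean() if len(xs) else None,len(xs))
"
```

```text
clk phi yaw-180 r z Frad Ftan Fz Mz T_nut
[ 2.36750e+01 -1.71309e+02 -1.71190e+02  1.52141e+02  7.18440e+01
  5.60000e-02  1.83000e-01 -1.17500e+00 -7.20000e-02 -4.40000e-02] sdT 0.111
tau [  0.386 -25.803 -31.287   0.196  -0.066  -0.098]
0 278.5 18
10 278.5 18
20 278.5 18
30 279.70175438596493 57
```

Request:
apply_moves(plan=[[0,0,0,-0.15,0,0,1],[0,0,0,-0.2,0,0,1],[0,0,0,-0.2,0,0,1],[0,0,0,0,0,0,1],[0,0,-0.96,0.02,0.415,0,1],[0,0,-0.96,0.02,0.415,0,1],[0,0,-0.96,0.02,0.415,0,1],[0,0,-0.96,0.02,0.415,0,1],[0,0,-0.96,0.02,0.415,0,1],[0,0,-0.96,0.02,0.415,0,1],[0,0,-0.96,0.02,0.415,0,1],[0,0,-0.96,0.02,0.415,0,1],[0,0,-0.96,0.02,0.415,0,1],[0,0,-0.96,0.02,0.415,0,1],[0,0,-0.96,0.02,0.415,0,1],[0,0,0,0,0,0,1],[0,0,0,0,0,0,1]])

```text
clock: 25.55
tool_pos: [0.4913, -0.1525, 0.0718]
ee_rot: [-3.141, -0.0, 1.208]
ft_force: [-0.3, -0.3, -1.5]
grip_width: 0.0146
grasp_force: 99.9
```

```bash
python3 -c "
from h import *
feel(8);tau();goto(-110.8,.152,.072)
"
```

```text
clk phi yaw-180 r z Frad Ftan Fz Mz T_nut
[ 2.57250e+01 -1.11107e+02 -1.10713e+02  1.73384e+02  7.18250e+01
 -1.36000e-01 -8.30000e-02 -1.40400e+00  7.00000e-03 -7.00000e-03] sdT 0.06
tau [-4.0000e-03 -3.8073e+01 -3.1211e+01  2.9000e-02  8.0000e-03  5.0000e-03]
-110.8 0.152 0.072
at [ 0.4913 -0.1524  0.0721] [-3.1415 -0.      1.2101] shift [0.53 0.02 0.  ] turn 0.02
```

Request:
apply_moves(plan=[[0,0,0,0.1,0.02,0,1],[0,0,0,0.1,0,0,1],[0,0,0,0.1,0,0,1],[0,0,0,0.05,0,0,1],[0,0,0,0,0,0,1]])

```text
clock: 26.4
tool_pos: [0.4976, -0.1394, 0.072]
ee_rot: [-3.142, -0.0, 1.211]
ft_force: [-0.0, 0.0, -0.7]
grip_width: 0.015
grasp_force: 99.9
```

```bash
python3 -c "
from h import *
feel(4);tau()
"
```

```text
clk phi yaw-180 r z Frad Ftan Fz Mz T_nut
[ 2.64750e+01 -1.10560e+02 -1.10632e+02  1.59249e+02  7.19940e+01
  2.48000e-01  3.29000e-01 -1.02500e+00  8.00000e-03  6.00000e-02] sdT 0.062
tau [ 9.1000e-02 -3.8367e+01 -3.1293e+01  3.5000e-02 -0.0000e+00  1.0000e-03]
```

Request:
apply_moves(plan=[[0,0,0,0.1,0,0,1],[0,0,0,0.08,0,0,1],[0,0,0,0,0,0,1],[0,0,0.7,0.0075,-0.217,0,1],[0,0,0.7,0.0075,-0.217,0,1],[0,0,0,0,0,0,1],[0,0,0,0,0,0,1]])

```text
clock: 27.25
tool_pos: [0.4845, -0.1259, 0.0722]
ee_rot: [3.141, -0.0, 1.072]
ft_force: [0.2, 0.2, -0.9]
grip_width: 0.0146
grasp_force: 99.9
```

```bash
python3 -c "
from h import *
feel(6);tau()
"
```

```text
clk phi yaw-180 r z Frad Ftan Fz Mz T_nut
[ 2.73750e+01 -1.16925e+02 -1.18613e+02  1.51968e+02  7.21820e+01
  9.50000e-02 -1.39000e-01 -1.17000e+00 -1.70000e-02 -3.80000e-02] sdT 0.062
tau [ 9.0000e-03 -3.6659e+01 -3.1212e+01  2.9000e-02 -8.0000e-03 -7.0000e-03]
```

Request:
apply_moves(plan=[[0,0,0.6,0.001,-0.228,0.001,1],[0,0,0.6,0.001,-0.228,0.001,1],[0,0,0.6,0.001,-0.228,0.001,1],[0,0,0,0,0,0,1]])

```text
clock: 27.9
tool_pos: [0.4624, -0.1118, 0.0726]
ee_rot: [3.138, -0.001, 0.889]
ft_force: [3.7, -4.2, -1.5]
grip_width: 0.0145
grasp_force: 100.0
```

```bash
python3 -c "
from h import *
feel(8);tau()
"
```

```text
clk phi yaw-180 r z Frad Ftan Fz Mz T_nut
[ 2.80750e+01 -1.26753e+02 -1.28968e+02  1.51639e+02  7.26100e+01
  5.44000e-01  5.00800e+00 -1.92500e+00 -6.20000e-01  1.40000e-01] sdT 0.11
tau [  1.875 -33.18  -28.06    0.293   1.576  -0.648]
```

Request:
apply_moves(plan=[[0,0,0.6,0.001,-0.228,0.001,1],[0,0,0.6,0.001,-0.228,0.001,1],[0,0,0.6,0.001,-0.228,0.001,1],[0,0,0,0,0,0,1]])

```text
clock: 28.65
tool_pos: [0.4423, -0.0935, 0.0724]
ee_rot: [3.138, -0.001, 0.709]
ft_force: [4.2, -6.4, -1.2]
grip_width: 0.0151
grasp_force: 100.5
```

```bash
python3 -c "
from h import *
feel(10);tau()
S=camera_params('side');im=capture('side');cv2.imwrite('pics/s4.png',im[:,:,::-1])
g=im.astype(float).mean(2)
print([(x,int(g[204:211,x].min())) for x in range(264,288)])
for al in range(-150,-60,10): print(al,proj(S,[C[0]+.03*np.cos(np.radians(al)),C[1]+.03*np.sin(np.radians(al)),.0778]).round(2))
"
```

```text
clk phi yaw-180 r z Frad Ftan Fz Mz T_nut
[  28.875 -136.986 -139.306  151.512   72.519    1.256    6.873   -1.452
   -0.865    0.176] sdT 0.093
tau [  3.012 -30.499 -27.779   0.768   1.695  -0.839]
[(264, 40), (265, 50), (266, 42), (267, 82), (268, 85), (269, 96), (270, 95), (271, 118), (272, 76), (273, 38), (274, 88), (275, 117), (276, 97), (277, 112), (278, 83), (279, 113), (280, 93), (281, 44), (282, 64), (283, 83), (284, 133), (285, 126), (286, 247), (287, 246)]
-150 [267.31 206.25]
-140 [268.69 206.76]
-130 [270.25 207.14]
-120 [271.93 207.39]
-110 [273.68 207.48]
-100 [275.44 207.42]
-90 [277.16 207.21]
-80 [278.79 206.85]
-70 [280.26 206.37]
```

```bash
python3 -c "
from h import *
im=capture('wrist');s=cv2.imread('pics/s4.png')[:,:,::-1]
a=cv2.resize(s[180:250,225:305],None,fx=5,fy=5,interpolation=2)
b=cv2.resize(im[0:290,200:360],None,fx=2,fy=2,interpolation=2)
cv=np.zeros((590,730,3),np.uint8);cv[:350,:400]=a;cv[:580,405:725]=b
save('last',cv)
np.savez('w6.npz',im=im,**camera_params('wrist'))
"
```

```text
(no output)
```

View pics/last.png

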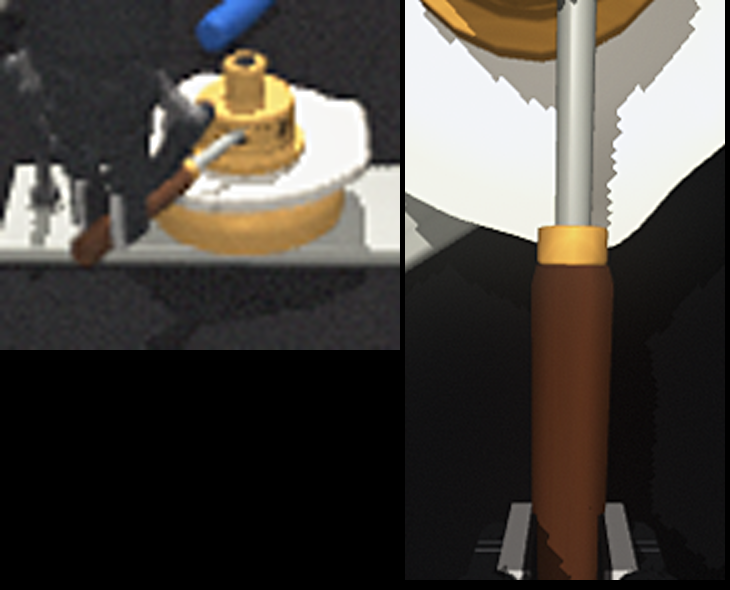

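The side view shows the pin still in its hole, around px (273,206). The wrist view shows it leaning about 1.5° in the grip, so the nut is lagging at about −118°. I'll continue in small steps.

Request:
apply_moves(plan=[[0,0,0.6,0.001,-0.228,0.001,1],[0,0,0.6,0.001,-0.228,0.001,1],[0,0,0,0,0,0,1]])

```text
clock: 29.5
tool_pos: [0.4311, -0.0795, 0.0725]
ee_rot: [3.138, -0.001, 0.589]
ft_force: [3.4, -8.5, -1.1]
grip_width: 0.0148
grasp_force: 100.8
```

```bash
cat >> h.py <<'E'
def holes(n=4):
    im=sum(capture('side').astype(float) for _ in range(n))/n;g=im.mean(2)[203:211,264:290]
    g=cv2.resize(g,None,fx=4,fy=4,interpolation=2);q=g.min(0)
    print("min profile",[(264+i/4,int(v)) for i,v in enumerate(q) if v<75])
def pincol():
    im=capture('wrist');m=cv2.cvtColor(im,cv2.COLOR_RGB2HSV);W=[]
    for y in range(112,120): # ferrule (gold) row band and handle
        pass
    h=(m[...,1]>80)&(m[...,0]>15)&(m[...,0]<30)
    print("ferrule cols",[ (y,np.nonzero(h[y,255:320])[0].mean().round(1)+255) for y in (116,120,124) if h[y,255:320].any()])
E
python3 -c "
from h import *
feel(10);tau();holes();pincol()
"
```

```text
clk phi yaw-180 r z Frad Ftan Fz Mz T_nut
[  29.725 -143.765 -146.193  151.296   72.519    1.254    8.328   -1.567
   -1.013    0.247] sdT 0.068
tau [  3.772 -28.929 -27.609   1.082   1.79   -0.994]
min profile [(265.5, 69), (265.75, 73), (271.5, 66), (271.75, 56), (272.0, 46), (272.25, 40), (272.5, 40), (272.75, 43), (273.0, 47), (273.25, 51), (273.5, 60), (280.0, 72), (280.25, 58), (280.5, 45), (280.75, 34), (281.0, 27), (281.25, 24), (281.5, 30), (281.75, 44), (282.0, 63), (283.25, 73)]
ferrule cols [(116, np.float64(284.0)), (120, np.float64(284.0)), (124, np.float64(284.5))]
```

Request:
apply_moves(plan=[[0,0,0.6,0.001,-0.228,0.001,1],[0,0,0.6,0.001,-0.228,0.001,1],[0,0,0,0,0,0,1]])

```text
clock: 30.5
tool_pos: [0.4216, -0.0644, 0.0724]
ee_rot: [3.138, -0.002, 0.469]
ft_force: [3.7, -9.9, -1.4]
grip_width: 0.0148
grasp_force: 101.3
```

```bash
python3 -c "
from h import *
feel(8);tau();holes();pincol()
"
```

```text
clk phi yaw-180 r z Frad Ftan Fz Mz T_nut
[  30.675 -150.576 -153.083  151.169   72.466    1.2      9.765   -1.496
   -1.212    0.264] sdT 0.077
tau [  4.812 -27.568 -27.607   1.52    1.791  -1.203]
min profile [(270.75, 66), (271.0, 54), (271.25, 45), (271.5, 40), (271.75, 39), (272.0, 42), (272.25, 48), (272.5, 61), (279.25, 74), (279.5, 56), (279.75, 40), (280.0, 30), (280.25, 26), (280.5, 30), (280.75, 39), (281.0, 43), (281.25, 50), (281.5, 61), (281.75, 73), (283.25, 72)]
ferrule cols [(116, np.float64(285.0)), (120, np.float64(285.5)), (124, np.float64(285.5))]
```

Request:
apply_moves(plan=[[0,0,0.6,0.001,-0.228,0.001,1],[0,0,0.6,0.001,-0.228,0.001,1],[0,0,0.6,0.001,-0.228,0.001,1],[0,0,0,0,0,0,1]], squeeze=120)

```text
clock: 31.5
tool_pos: [0.4106, -0.0397, 0.0723]
ee_rot: [3.137, -0.002, 0.289]
ft_force: [3.1, -12.9, -1.1]
grip_width: 0.0143
grasp_force: 122.3
```

```bash
python3 -c "
from h import *
feel(8);tau();holes();pincol()
"
```

```text
clk phi yaw-180 r z Frad Ftan Fz Mz T_nut
[  31.675 -160.837 -163.415  151.036   72.291    1.208   12.426   -1.031
   -1.53     0.347] sdT 0.084
tau [  6.215 -25.97  -27.905   2.139   1.611  -1.495]
min profile [(269.5, 71), (269.75, 56), (270.0, 45), (270.25, 40), (270.5, 41), (270.75, 50), (271.0, 61), (278.25, 61), (278.5, 41), (278.75, 29), (279.0, 23), (279.25, 24), (279.5, 29), (279.75, 36), (280.0, 41), (280.25, 50), (280.5, 62)]
ferrule cols [(116, np.float64(286.5)), (120, np.float64(286.0)), (124, np.float64(286.5))]
```

Request:
apply_moves(plan=[[0,0,0.5,0.001,-0.19,0.001,1],[0,0,0.5,0.001,-0.19,0.001,1]])

```text
clock: 32.3
tool_pos: [0.407, -0.0259, 0.0722]
ee_rot: [3.137, -0.002, 0.186]
ft_force: [2.5, -14.1, -0.5]
grip_width: 0.0145
grasp_force: 122.8
```

```bash
python3 -c "
from h import *
for i in range(12):
    s=telemetry.read_state();print(round(s['clock'],2),s['tau'][[0,3,5]].round(3),s['ft_force'].round(1),s['moment'][2].round(3),np.degrees(s['ee_rot'][2]-np.pi).round(2),s['joint_vel'][[0,5]].round(3));capture('top')
holes();feel(2)
"
```

```text
32.3 [ 6.656  2.732 -2.565] [  2.5 -14.1  -0.5] -1.778 -169.32 [0.179 0.673]
32.35 [ 6.795  2.431 -1.726] [  1.8 -14.5  -1.1] -1.841 -169.43 [-0.012 -0.118]
32.4 [ 7.867  2.796 -1.419] [  2.9 -14.4  -0.5] -1.735 -169.21 [-0.008 -0.046]
32.45 [ 7.613  2.68  -1.661] [  3.2 -13.8  -1.3] -1.851 -169.15 [-0.005 -0.011]
32.5 [ 7.409  2.608 -1.718] [  3.2 -13.8  -1. ] -1.774 -169.15 [-0.003 -0.003]
32.55 [ 7.333  2.585 -1.726] [  3.2 -13.8  -1.5] -1.698 -169.15 [-0.004  0.   ]
32.6 [ 7.24   2.563 -1.718] [  2.9 -14.3  -1.9] -1.675 -169.15 [-0.001 -0.002]
32.65 [ 7.18   2.549 -1.708] [  2.4 -13.4  -1. ] -1.713 -169.16 [-0.    -0.001]
32.7 [ 7.181  2.549 -1.712] [  3.4 -13.9  -1.3] -1.745 -169.16 [-0.001 -0.002]
32.75 [ 7.19   2.554 -1.715] [  4.1 -14.3  -1. ] -1.725 -169.17 [ 0. -0.]
32.8 [ 7.183  2.553 -1.712] [  3.4 -13.7  -0.2] -1.754 -169.17 [-0.002 -0.001]
32.85 [ 7.158  2.547 -1.707] [  4.  -13.9  -1.1] -1.727 -169.17 [ 0.001 -0.   ]
min profile [(269.25, 70), (269.5, 61), (269.75, 53), (270.0, 49), (270.25, 51), (270.5, 61), (277.5, 66), (277.75, 54), (278.0, 46), (278.25, 38), (278.5, 28), (278.75, 20), (279.0, 15), (279.25, 17), (279.5, 27), (279.75, 42), (280.0, 61), (283.0, 69), (283.25, 65)]
clk phi yaw-180 r z Frad Ftan Fz Mz T_nut
[  33.125 -166.461 -169.167  150.914   72.107    0.763   14.367   -1.29
   -1.735    0.433] sdT 0.073
```

Request:
apply_moves(plan=[[0,0,0.5,0.001,-0.19,0.001,1],[0,0,0.5,0.001,-0.19,0.001,1],[0,0,0.5,0.001,-0.19,0.001,1],[0,0,0.5,0.001,-0.19,0.001,1],[0,0,0,0,0,0,1]])

```text
clock: 33.65
tool_pos: [0.4028, 0.0043, 0.0717]
ee_rot: [3.136, -0.001, -0.012]
ft_force: [2.2, -17.8, -0.8]
grip_width: 0.0144
grasp_force: 124.1
```

```bash
python3 -c "
from h import *
feel(10);tau();holes(6);pincol()
"
```

```text
clk phi yaw-180 r z Frad Ftan Fz Mz T_nut
[  33.875 -177.9   -180.642  150.751   71.684   -1.779   16.849   -0.468
   -2.027    0.513] sdT 0.071
tau [  8.659 -24.907 -28.877   3.221   1.008  -2.018]Traceback (most recent call last):
  File "<string>", line 3, in <module>
    feel(10);tau();holes(6);pincol()
                   ~~~~~^^^
  File "h.py", line 40, in holes
    im=sum(capture('side').astype(float) for _ in range(n))/n;g=im.mean(2)[203:211,264:290]
       ~~~^^^^^^^^^^^^^^^^^^^^^^^^^^^^^^^^^^^^^^^^^^^^^^^^^
  File "h.py", line 40, in <genexpr>
    im=sum(capture('side').astype(float) for _ in range(n))/n;g=im.mean(2)[203:211,264:290]
           ~~~~~~~^^^^^^^^
ValueError: 200 camera calls are used up
```

Request:
apply_moves(plan=[[0,0,-0.9,0.02,0.341,0,1],[0,0,-0.9,0.02,0.341,0,1],[0,0,-0.9,0.02,0.341,0,1],[0,0,-0.9,0.02,0.341,0,1],[0,0,0,0,0,0,1],[0,0,0,0,0,0,1]])

```text
clock: 34.8
tool_pos: [0.4116, -0.0465, 0.071]
ee_rot: [-3.141, 0.001, 0.348]
ft_force: [1.1, -2.3, -0.5]
grip_width: 0.0142
grasp_force: 120.3
```

```bash
python3 -c "
from h import *
feel(1);tau();goto(-145,.152,.0718)
"
```

```text
clk phi yaw-180 r z Frad Ftan Fz Mz T_nut
[ 3.48000e+01 -1.58449e+02 -1.60039e+02  1.52465e+02  7.10360e+01
 -1.77000e-01  2.49300e+00 -4.54000e-01 -2.60000e-01  1.20000e-01] sdT 0.0
tau [  0.74  -26.581 -30.095   0.303   0.533  -0.391]
-145 0.152 0.0718
at [ 0.4116 -0.0465  0.071 ] [-3.1408e+00  1.0000e-03  3.4840e-01] shift [ 0.14  0.88 -0.02] turn -2.62
```

Request:
apply_moves(plan=[[0,0,-0.7,0.015,0.266,-0.02,1],[0,0,-0.7,0.0075,0.217,0,1],[0,0,-0.7,0.0075,0.217,0,1],[0,0,0,0,0,0,1],[0,0,0,0,0,0,1]])

```text
clock: 35.3
tool_pos: [0.4234, -0.0707, 0.0716]
ee_rot: [-3.14, 0.001, 0.559]
ft_force: [0.0, -0.2, -1.3]
grip_width: 0.0141
grasp_force: 120.2
```

```bash
python3 -c "
from h import *
feel(1);tau();goto(-145.5,.152,.0718)
"
```

```text
clk phi yaw-180 r z Frad Ftan Fz Mz T_nut
[ 3.53000e+01 -1.48316e+02 -1.47995e+02  1.52740e+02  7.16040e+01
  9.80000e-02  2.08000e-01 -1.31000e+00 -4.10000e-02 -9.00000e-03] sdT 0.0
tau [ 7.4000e-02 -2.8664e+01 -3.0946e+01  2.8000e-02  2.3200e-01 -1.5800e-01]
-145.5 0.152 0.0718
at [ 0.4234 -0.0707  0.0716] [-3.1399e+00  1.1000e-03  5.5860e-01] shift [ 0.02  0.19 -0.01] turn -0.44
```

Request:
apply_moves(plan=[[0,0,-0.25,0.002,0.1,0,1],[0,0,0,-0.1,0,0,1],[0,0,0,-0.15,0,0,1],[0,0,0,-0.2,0,0,1],[0,0,0,-0.25,0,0,1],[0,0,0,0,0,0,1]], squeeze=80)

```text
clock: 35.9
tool_pos: [0.4013, -0.0907, 0.0717]
ee_rot: [-3.141, 0.001, 0.584]
ft_force: [0.2, -0.3, -1.1]
grip_width: 0.0141
grasp_force: 120.2
```

```bash
python3 -c "
from h import *
feel(1);tau();todo(.4878,-.2785,.09,-.022)
"
```

```text
clk phi yaw-180 r z Frad Ftan Fz Mz T_nut
[ 3.59000e+01 -1.46612e+02 -1.46539e+02  1.82117e+02  7.16830e+01
  1.40000e-02  3.07000e-01 -1.14400e+00 -1.30000e-02  4.30000e-02] sdT 0.0
tau [-1.4200e-01 -2.7112e+01 -3.1404e+01 -4.7000e-02 -3.0000e-03 -1.2000e-01]
at [ 0.4013 -0.0907  0.0717] [-3.1407e+00  1.1000e-03  5.8400e-01] shift [-0.79  5.11 -0.46] turn 6.06
```

Request:
apply_moves(plan=[[0,0,0,0,0,-0.5,1],[0,0,0,0,0,-0.8,1],[0,0,0,-0.13,0.85,-0.2,1],[0,0,0,-0.13,0.85,0,1],[0,0,0,-0.13,0.85,0,1],[0,0,0,-0.13,0.85,0,1],[0,0,0,-0.13,0.85,0,1],[0,0,0,-0.13,0.85,0,1],[0,0,1,0,0,0,1],[0,0,1,0,0,0,1],[0,0,1,0,0,0,1],[0,0,1,0,0,0,1],[0,0,1,0,0,0,1],[0,0,1,0,0,0,1],[0,0,0.06,0,0,0,1],[0,0,0,0,0,0,1],[0,0,0,0,0,0,1]])

```text
clock: 37.6
tool_pos: [0.4898, -0.2777, 0.132]
ee_rot: [-3.141, 0.0, -0.019]
ft_force: [-0.1, -0.5, -1.4]
grip_width: 0.014
grasp_force: 120.2
```

```bash
python3 -c "
from h import *
todo(.4878,-.2785,.02,-.022)
"
```

```text
at [ 0.4898 -0.2777  0.132 ] [-3.1415  0.     -0.0193] shift [-0.05  0.02  2.8 ] turn 0.03
```

Request:
apply_moves(plan=[[0,0,0,-0.03,0,0.6,1],[0,0,0,0,0,0.8,1],[0,0,0,0,0,0.7,1],[0,0,0,0,0,0.5,1],[0,0,0,0,0,0.2,1],[0,0,0,0,0,0,1],[0,0,0,0,0,0,1]])

```text
clock: 38.3
tool_pos: [0.4894, -0.2781, 0.021]
ee_rot: [3.141, -0.001, -0.02]
ft_force: [0.8, -0.4, -0.2]
grip_width: 0.0142
grasp_force: 120.2
```

Request:
apply_moves(plan=[[0,0,0,0,0,0.2,1],[0,0,0,0,0,0.05,1],[0,0,0,0,0,0.025,1],[0,0,0,0,0,0,1],[0,0,0,0,0,0,1]])

```text
clock: 38.8
tool_pos: [0.4888, -0.2777, 0.0093]
ee_rot: [3.141, -0.0, -0.021]
ft_force: [-0.5, -0.3, -0.7]
grip_width: 0.0138
grasp_force: 120.2
```

Request:
apply_moves(plan=[[0,0,0,0,0,0.025,1],[0,0,0,0,0,0.025,1],[0,0,0,0,0,0.01,1],[0,0,0,0,0,0,1]])

```text
clock: 39.2
tool_pos: [0.4886, -0.2777, 0.0067]
ee_rot: [3.142, 0.0, -0.021]
ft_force: [-0.1, 0.2, 0.4]
grip_width: 0.0142
grasp_force: 120.4
```

Request:
apply_moves(plan=[[0,0,0,0,0,0.01,1],[0,0,0,0,0,0,1],[0,0,0,0,0,0,0.75],[0,0,0,0,0,0,0.6],[0,0,0,0,0,0,0.4],[0,0,0,0,0,0,0.2],[0,0,0,0,0,0,0],[0,0,0,0,0,0,0],[0,0,0,0,0,0,0],[0,0,0,0,0,0,0],[0,0,0,0,0,-0.2,0],[0,0,0,0,0,-0.5,0],[0,0,0,0,0,-0.8,0],[0,0,0,0,0,-0.8,0],[0,0,0,0,0,-0.7,0],[0,0,0,0,0,0,0],[0,0,0,0,0,0,0]])

```text
clock: 40.9
tool_pos: [0.4893, -0.278, 0.1276]
ee_rot: [3.14, -0.002, -0.021]
ft_force: [-0.6, 0.5, -0.5]
grip_width: 0.0852
grasp_force: 0.0
```

```bash
python3 -c "
from cell import order
print(order.job_done())"
```

```text
the job is handed in; nothing more can be done
None
```

I screwed the nut down with the bar until it bore on the disc, then gave it roughly another sixth of a turn: about 57° by my estimate, somewhere between 49° and 65°. I then put the bar back on the mat, released it and handed the job in at 40.9 s; the camera calls had run out by then, so I judged the end of the tightening and the lay-down from force and pose readings only.

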